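# Set a steel blank against the stop of a magnetic chuck and switch it to full hold

## Robot

A 6-joint arm with a two-finger parallel gripper is mounted at the origin on the work surface; the furniture and walls round the work are solid. World frame = base frame: x ahead of the robot, y to its left, z up, the work surface at z = 0. Lengths are in mm, angles in rad, forces in N, time in s.
With the tool pointing down it reaches from about 325 to 775 mm from the base axis. Payload 5.5 kg.
Tool frame: the origin (TCP) lies midway between the tips of the shut fingers; the grasp point (between the pads) lies 19 mm behind it; z points along the fingers, y is the line along which they close (so a half turn about z gives the same grasp; the last joint's range is limited). The gripper opens to 88 mm and grips with 3 to 60 N. Pads are 20 mm wide; open, the fingers measure 115 mm over their backs; the gripper's body (75 mm by 178 mm) begins 61 mm behind the grasp point.
Start: joints at [-0.057, 0.091, 1.231, -0, 1.82, -0.057], TCP at [600.014, -0.003, 222.631] pointing down, gripper open.
Joint ranges: [-2.87, 2.87], [-0.86, 2.18], [0.17, 2.46], [-1.51, 4.65], [0.06, 2.69], [-2.65, 2.65]. Speed limits (rad/s): [2.57, 2.57, 3.01, 3.14, 3.14, 3.14].

## Interface

Orientations are given as a unit quaternion [w, x, y, z].
In Python, from bench import robot gives the robot as it stands.
- The arm moves only by the tool play_rows, never from a script. Its argument "deltas" is a list that holds one entry, the list of rows, each a list of 5 numbers: the shift along the tool's x, y, z as a fraction of full scale, then the turn about the tool's z as a fraction of full scale, then the gripper command: -1 is fully open, 1 is shut, values between are in proportion. In form: [[[dx, dy, dz, twist, grip], ...]]. A call has exactly 5 rows; each row is the pose to reach, as a shift and turn from the pose commanded when the call began, along the tool's axes at that moment; what a row does not reach only later rows make up. Full scale, the value 1, is 0.15 m for a shift and 120 degrees for a turn. A row lasts 1/12 s, in which the tool goes at most 41.7 mm and 7.16 degrees, less where a joint would pass 70% of its speed; a pose out of reach is approached as far as the arm can. A call with a number of a shift or a turn outside -1 to 1 is refused whole. A call with a gripper value outside its range is refused whole. The fingers move at their own pace and stop on an object; the grip force is fixed at half the most. Time passes only in rows, so rows that repeat a pose let the fingers close, or fill a call up. It gives the time, the measured TCP pose, the force, the opening and the grip force at its end, in the units of the state.
- robot.observe(): the state, without advancing time (a new reading comes with each control period).
- robot.read_camera(name): name is "scene" or "side" or "wrist"; returns a dict with "img" (400x640x3 uint8, blue, green, red), "K" (3x3 intrinsics, pixels), "world_to_cam" (4x4, takes a point from world to camera coordinates). Camera axes: x right, y up, looking along -z (the intrinsics and any distortion apply to the point x, -y, -z); pixel columns grow to the right and rows downward; lengths in mm; the calibration is good to about 2 mm. A picture is of the moment at which its call begins. There is no depth.
- robot.hand_in(): hands the job in; it is judged then, once.
The state is a dict: "time_s": time; "joint_positions": joint angles; "qd": joint speeds; "effort": joint torques, N m; "position": TCP position; "tcp_rot": TCP orientation; "force": force on the tool from outside, world axes, zero at the start; "torque": the same for the moment, N m; "opening": finger opening in mm; "grip_force": force on a finger pad.
Only numpy, scipy, OpenCV 4.12 (cv2) and the standard library are available. Lean on these libraries where they do the work, as an engineer would, in place of code of your own. Each camera call takes 0.05 s, during which the arm holds its last target. There are 200 camera calls.

## Task

Get the steel blank on the blue magnetic chuck ready for work: push it with the fingertips along the chuck's face until its long side lies flush against the steel stop bar at the back. Then push the red lever knob from the white mark past its first catch (yellow mark) all the way to its second stop (green mark), which is full hold, and come away. Slide and push only: do not lift or tip the blank, and leave everything else on the table alone.

Things in the scene. Friction and masses are not known exactly. Their poses are not given: they have to be found in the camera images.
- chuck: Fixed blue magnetic chuck, outline x -75..75 (dark foot flange, 10 mm high: -88..88), y -110..130 mm. Origin on the table under it; +x points from its open front edge to the stop bar at the back, +y to its left end, z up. Its flat striped face, 45 mm above the table, spans x -75..59, y -30..130 mm, nothing along its front and left edges. Its right end (y -110..-30) carries the lever.
- stop_face (a point): Middle of the lower edge of the stop bar's front side, on the chuck's face 45 mm above the table, at chuck x 59, y 50 mm; axes as the chuck's. The steel stop bar stands along the face's back edge, from chuck y -25 to 125 mm; its top is 57 mm above the table.
- blank: Loose grey steel blank lying flat on the chuck's face, 60 (x) x 88 (y) x 14 mm, 0.3 to 0.6 kg; origin at the centre of its underside. Its +x side (one of the long, 88 mm sides) must come flush against the stop bar; at the start it is 10 to 45 mm away from it and turned by up to 0.15 rad.
- lever (a joint): Lever angle in rad, growing as the knob goes from the chuck's front to its back, counter-clockwise from above. 0 = off (white mark), 0.6 = first catch (yellow), 1.2 = second stop, full hold (green). A spring catch acts on it: let go below about 0.27 it falls back to 0, from 0.27 to 0.93 it returns to the first catch, beyond 0.93 it snaps to 1.2 and stays. It takes up to about 9 N at the knob.
- lever_knob (a point): Centre of the lever's upright red knob, a cylinder 18 mm in diameter and 38 mm tall (67 to 105 mm above the table), 80 mm from the pivot; moves with the lever. Below it a 10 mm round arm runs level to the pivot at 61 mm above the table. The knob stands out over the table beyond the chuck's right end.
- lever_pivot (a point): Lever's upright hinge axis, 55 mm above the table, at chuck x 0, y -70 mm; axes as the chuck's. Seen from it the knob lies at angle (-pi/2 - 0.6 + lever angle) from chuck +x towards +y. The grey head under the lever is 54 mm high; a small brass housing stands on it at chuck x 0, y -43 mm, 63 mm high.
- jar: Bystander: white jar with blue lid, 60 mm in diameter, 68 mm tall; origin at the centre of its underside
- magnet: Bystander: red triangular welding magnet lying flat, 77 x 110 x 24 mm; origin at the centre of its underside
- spare_blank: Bystander: dark steel blank lying on the table, 60 x 88 x 14 mm; origin at the centre of its underside
- cup: Bystander: pink ceramic gas cup standing on the table, 19 mm in diameter, 47 mm tall; origin at the centre of its underside
- nut: Bystander: steel hex nut, 30 x 34 x 16 mm; origin at the centre of its underside
- pliers: Bystander: pliers with red handles lying flat, 53 x 168 x 13 mm; origin at the centre of its underside
Things that resemble listed ones, but are neither listed nor needed, are in the scene too. Leave any orange look-alike of the blank alone.

How it is judged (in metres and radians):
On the way, in this order (a step that is already met when the one before it is completed fails the run):
1. the blank lies flush against the stop bar, the lever not yet at its second stop (x of blank in the frame of stop_face above -0.033 m and angle between the x axis of blank and the x axis of chuck, either way round below 0.05 rad and value of joint lever below 1 rad), for 0.1 s.
2. the lever is at its second stop (value of joint lever above 1.14 rad), for 0.2 s.
At the end, for the whole second after the job is handed in: The lever stands at its second stop (above 1.14 of 1.2 rad); the blank lies still and flat on the chuck's face, wholly on it (its centre within 36 mm of the stop bar's middle along the bar), its long side within 3 mm and 0.05 rad of the stop bar (value of joint lever above 1.14 rad and x of blank in the frame of stop_face above -0.033 m and angle between the x axis of blank and the x axis of chuck, either way round below 0.05 rad and y of blank in the frame of stop_face between -0.036 and 0.036 m and z of blank in the frame of stop_face between -0.003 and 0.004 m and linear speed of blank below 0.01 m/s); the robot touches nothing.
It fails at once if the blank is lifted or tipped (z of blank in the frame of stop_face above 0.008 m or angle between blank's own z axis and vertical above 0.12 rad).
It fails at once if the blank is pushed off the chuck (z of blank in the frame of stop_face below -0.01 m).
It fails at once if another thing on the table is moved by more than 15 mm (distance of any of jar, magnet, spare_blank, cup, nut, pliers from where it was at the start of the episode above 0.015 m).
It also fails if it takes over 45 s, if anything falls off the work surface, if the arm or the gripper's body presses on something with over 40 N, if the wrist force passes 120 N, or if a joint passes its speed limit or range.

## Working session

There is one attempt and no reset: what is moved stays moved. The work goes in short steps, Python scripts to look and compute and a tool call to move; the robot and the scene stay as the last step left them, time stands still between calls to the robot, and variables do not carry over. Pictures are saved under pics/ and viewed, at most 10 in all, crops included, and the job is handed in when it is done.

Besides the shell and the picture viewer there is one more tool, called after "Request:" in YAML: its name, and indented under it one key for each argument. play_rows: Moves the arm, as the interface text tells. Shift numbers are shares of 0.15 m and turn numbers shares of 120 degrees, none past 1 either way. Its arguments: {"type":"object","properties":{"deltas":{"type":"array","items":{"type":"array","items":{"type":"array","items":{"type":"number","minimum":-1,"maximum":1}}}}},"required":["deltas"]}

```bash
mkdir -p pics
cat > h.py <<'E'
import numpy as np, cv2
from bench import robot
def ray(c,u,v):
    p=np.linalg.inv(c["K"])@np.array([u,v,1.0]); d=np.array([p[0],-p[1],-p[2]])
    T=np.linalg.inv(c["world_to_cam"]); return T[:3,3],T[:3,:3]@d
def onz(c,u,v,z):
    o,d=ray(c,u,v); return o+d*(z-o[2])/d[2]
def px(c,P):
    q=c["world_to_cam"]@np.append(P,1.0); q=c["K"]@np.array([q[0],-q[1],-q[2]]); return q[:2]/q[2]
E
python3 - <<'E'
from h import *
a=[]
for n in("scene","side","wrist"):
    c=robot.read_camera(n); cv2.imwrite(f"pics/{n}0.png",c["img"]); np.savez(f"{n}0.npz",**c)
    print(n,np.linalg.inv(c["world_to_cam"])[:3,3].round(),c.keys(),c["K"].round(1).tolist())
o=robot.observe();print(o["time_s"],o["position"],o["tcp_rot"],o["opening"],o["force"])
E
```

```text
scene [-161. -741.  703.] dict_keys(['img', 'K', 'world_to_cam']) [[431.8, 0.0, 318.9], [0.0, 431.8, 208.3], [0.0, 0.0, 1.0]]
side [441. 999. 918.] dict_keys(['img', 'K', 'world_to_cam']) [[373.5, 0.0, 318.5], [0.0, 373.5, 197.5], [0.0, 0.0, 1.0]]
wrist [599.  72. 384.] dict_keys(['img', 'K', 'world_to_cam']) [[285.3, 0.0, 315.9], [0.0, 285.3, 204.1], [0.0, 0.0, 1.0]]
0.15 [5.99764019e+02 1.43553404e-02 2.21759836e+02] [-5.61918105e-04  7.07111768e-01  7.07101380e-01 -5.19934735e-04] 87.83346761900187 [ 0.20556869  0.25101062 -0.67250699]
```

View pics/scene0.png

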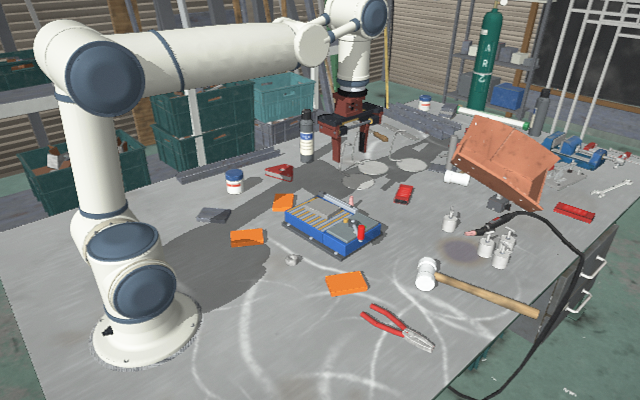

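View pics/side0.png

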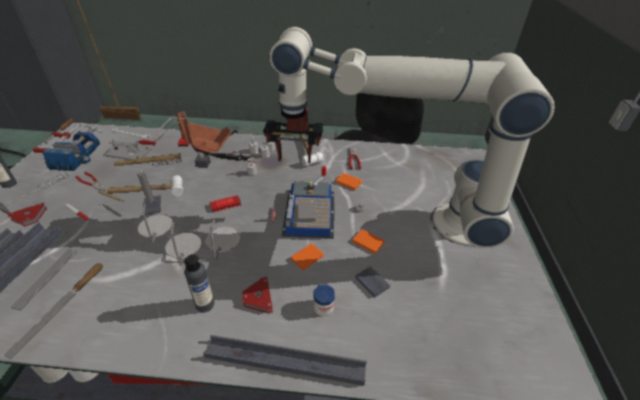

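View pics/wrist0.png

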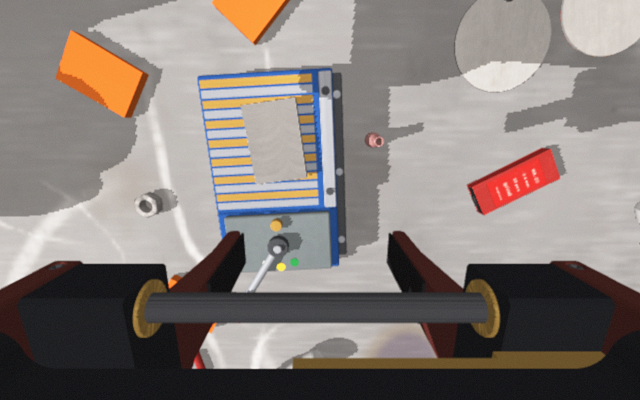

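The wrist view shows the chuck: face corners near (198,76) and (218,210), stop bar from (320,70) to (335,207), grey blank with corners near (240,106), (296,97), (307,178) and (256,185), and lever pivot at (277,243). The blank candidates are the grey one on the chuck at (275,142), orange look-alikes at (100,75) and (250,15), and the dark spare at scene (213,215). Only the grey one lies on the chuck face, so that is the one. I'll confirm it in one crop and measure.

Run:
```python
from h import *
c=dict(np.load("wrist0.npz")); im=c["img"]
x0,y0=180,55; cv2.imwrite("pics/crop1.png",cv2.resize(im[y0:y0+145*1+85,x0:x0+180],None,fx=2.6*1.6,fy=2.6,interpolation=cv2.INTER_CUBIC) if 0 else cv2.resize(im[y0:y0+190,x0:x0+200],None,fx=3,fy=3,interpolation=cv2.INTER_CUBIC))
def show(n,u,v,z): print(n,onz(c,u,v,z).round(1))
for n,u,v,z in [("TLface",198,76,45),("BLface",217,211,45),("pivot",277,243,61),("brass",276,226,63),("bar top a",320,70,57),("bar bot a",335,207,57),
 ("b1",240,106,59),("b2",296,97,59),("b3",307,178,59),("b4",256,185,59),("cup",375,140,40)]: show(n,u,v,z)
s=dict(np.load("scene0.npz")); print("knob scene", onz(s,361,231,86))
hsv=cv2.cvtColor(im,cv2.COLOR_BGR2HSV); m=cv2.inRange(hsv,(100,120,60),(125,255,255)); m[300:]=0
p=cv2.findNonZero(m); print("blue bbox",cv2.boundingRect(p), [ [round(t) for t in q] for q in cv2.boxPoints(cv2.minAreaRect(p))])
# brownish grey blank: low saturation inside face
for (u,v) in [(270,140),(225,170),(211,92),(327,140)]: print(u,v,hsv[v,u])
```

```text
TLface [469.4 124.3  45. ]
BLface [476.1 -30.3  45. ]
pivot [551.4 -66.1  61. ]
brass [551.3 -43.4  63. ]
bar top a [603.  128.3  57. ]
bar bot a [621.6 -21.5  57. ]
b1 [516.9  92.3  59. ]
b2 [577.5 101.5  59. ]
b3 [588.6  13.8  59. ]
b4 [529.4   5.5  59. ]
cup [668.3  55.7  40. ]
knob scene [ 515.41557392 -134.47744067   86.        ]
blue bbox (198, 68, 141, 198) [[197, 75], [331, 68], [343, 265], [209, 272]]
270 140 [ 12  17 191]
225 170 [125   7 212]
211 92 [114   6 212]
327 140 [116   8 217]
```

View pics/crop1.png

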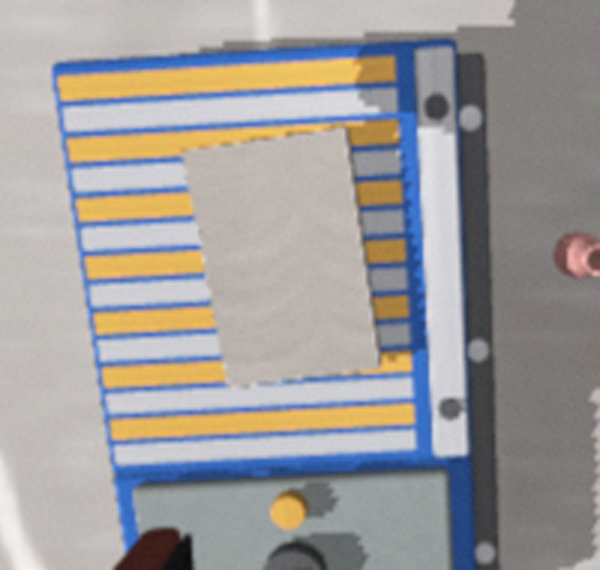

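The crop shows the grey blank on the striped face, with crop corners near (183,150), (347,126), (379,365) and (228,386). That confirms it as the target. The bar's front top edge runs from (416,48) to (430,455), the brass stud is at (288,510) and the cup is at (578,255).

Run:
```python
from h import *
c=dict(np.load("wrist0.npz"))
f=lambda u,v,z:onz(c,180+u/3,55+v/3,z)
pts=[((55,63),45,(-75,130)),((115,465),45,(-75,-30)),((288,510),63,(0,-43)),((416,48),57,(59,125)),((432,455),57,(59,-25)),((456,42),57,(75,125)),((468,455),57,(75,-25))]
W=np.array([f(*p,z)[:2] for p,z,_ in pts]); M=np.array([m for *_,m in pts],float)
Wc,Mc=W-W.mean(0),M-M.mean(0); H=Mc.T@Wc; t=np.arctan2(H[0,1]-H[1,0],H[0,0]+H[1,1])
R=np.array([[np.cos(t),-np.sin(t)],[np.sin(t),np.cos(t)]]); o=W.mean(0)-R@M.mean(0)
print("chuck",o.round(1),"yaw",round(t,4)); print("resid",(W-(M@R.T+o)).round(1).tolist())
B=np.array([f(*p,59)[:2] for p in [(183,150),(347,126),(379,365),(228,386)]])
Bc=(B-o)@R; print("blank in chuck",Bc.round(1).tolist(),Bc.mean(0).round(1), "sides",[round(np.linalg.norm(B[i]-B[(i+1)%4]),1) for i in range(4)])
d=Bc[0]-Bc[3]+Bc[1]-Bc[2]; print("blank yaw rel",np.arctan2(-d[0],d[1]))
piv=o+R@[0,-70]
for L in (0,.6,1.2):
    a=-np.pi/2-.6+L+t; print("knob",L,(piv+80*np.array([np.cos(a),np.sin(a)])).round(1))
s=dict(np.load("scene0.npz"));d=dict(np.load("side0.npz"))
a=-np.pi/2-.6+t;k=np.append(piv+80*np.array([np.cos(a),np.sin(a)]),105)
print("knob px scene",px(s,k),px(s,k-[0,0,38]),"side",px(d,k))
for n,q in(("scene",s),("side",d)):
    h=cv2.cvtColor(q["img"],cv2.COLOR_BGR2HSV);m=cv2.inRange(h,(0,150,90),(6,255,255))|cv2.inRange(h,(174,150,90),(180,255,255))
    u,v=px(q,k-[0,0,19]).astype(int);m[:v-14]=0;m[v+14:]=0;m[:,:u-14]=0;m[:,u+14:]=0
    print(n,(u,v),cv2.boundingRect(m))
```

```text
chuck [548.8   0.8] yaw 0.0472
resid [[2.0, -2.8], [2.6, 3.7], [0.5, 0.0], [-0.2, -1.0], [-0.5, 0.3], [-2.2, 0.2], [-2.2, -0.4]]
blank in chuck [[-26.4, 93.9], [33.0, 99.3], [39.6, 12.7], [-19.1, 7.2]] [ 6.8 53.3] sides [np.float64(59.6), np.float64(86.8), np.float64(59.0), np.float64(87.0)]
blank yaw rel 0.08043808405346155
knob 0 [ 510.1 -137.3]
knob 0.6 [ 555.9 -149.1]
knob 1.2 [ 600.4 -133. ]
knob px scene [360.73846283 225.96926205] [359.94580196 238.41642274] side [324.02156403 166.84613192]
scene (np.int64(360), np.int64(232)) (357, 225, 8, 15)
side (np.int64(323), np.int64(170)) (322, 167, 4, 8)
```

The fit holds up: the knob falls where predicted in both other views, and the blank sides come out at 59 x 87 mm. The blank sits at chuck (7, 53), yawed +0.08. I'll turn the tool so the finger line lies along the bar, with the fingers half open, and go in front of the blank.

Request:
play_rows:
  deltas:
    - [[0.07,-0.14,0.11,0.058,0],[0.14,-0.28,0.22,0.116,0],[0.21,-0.42,0.33,0.174,0],[0.28,-0.56,0.44,0.232,0],[0.343,-0.691,0.55,0.29,0]]

```text
time_s: 0.57
position: [495.0, 51.9, 138.9]
tcp_rot: [-0.0, 0.888, 0.461, -0.0]
force: [-0.5, 0.7, 1.2]
opening: 57.4
grip_force: 0.0
```

Request:
play_rows:
  deltas:
    - [[0,0,0,0.058,0],[0,0,0,0.116,0],[0,0,0,0.174,0],[0,0,0,0.232,0],[0,0,0,0.29,0]]

```text
time_s: 0.98
position: [496.1, 51.5, 139.8]
tcp_rot: [-0.0, 0.985, 0.174, -0.0]
force: [-0.2, -0.2, -0.7]
opening: 43.6
grip_force: 0.0
```

Request:
play_rows:
  deltas:
    - [[0,0,0,0.058,0],[0,0,0,0.116,0],[0,0,0,0.148,0],[0,0,0,0.148,0],[0,0,0,0.148,0]]

```text
time_s: 1.4
position: [496.2, 51.4, 139.9]
tcp_rot: [0.0, 1.0, 0.024, -0.0]
force: [-0.1, 0.5, -0.2]
opening: 44.1
grip_force: 0.0
```

```bash
cat >> h.py <<'E'
from scipy.spatial.transform import Rotation as Ro
O=np.array([548.8,.8]);YAW=.0472
def st():
    o=robot.observe();q=o["tcp_rot"];R=Ro.from_quat([q[1],q[2],q[3],q[0]]).as_matrix();c,s=np.cos(YAW),np.sin(YAW)
    print("t",round(o["time_s"],2),"pos",np.round(o["position"],1),"chuck",(np.array([[c,s],[-s,c]])@(np.array(o["position"])[:2]-O)).round(1),"F",np.round(o["force"],1),"open",round(o["opening"],1))
    print("toolx in chuck, deg",round(np.degrees(np.arctan2(R[1,0],R[0,0])-YAW),2),"tool z",R[:,2].round(3),"q",np.round(o["joint_positions"],2))
E
python3 -c "
from h import *
st();c=robot.read_camera('wrist');cv2.imwrite('pics/w1.png',c['img'])"
```

```text
t 1.4 pos [496.2  51.4 139.9] chuck [-50.1  53.1] F [-0.1  0.5 -0.2] open 44.1
toolx in chuck, deg 0.07 tool z [-0.001 -0.    -1.   ] q [ 0.04 -0.18  1.64 -0.    1.68  1.56]
```

View pics/w1.png

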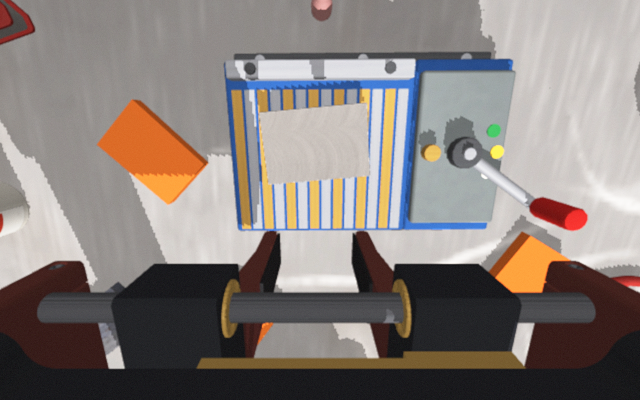

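The wrist view shows the finger line parallel to the bar (bar edge at rows 78–80) and centred on the tilted blank at about (314,143). Tool +x is now chuck +x. I'll descend to z about 50.

Request:
play_rows:
  deltas:
    - [[0,0,0.15,0,0],[0,0,0.3,0,0],[0,0,0.45,0,0],[0,0,0.56,0,0],[0,0,0.6,0,0]]

```text
time_s: 1.87
position: [494.6, 51.4, 46.8]
tcp_rot: [0.0, 1.0, 0.024, -0.002]
force: [0.5, 0.7, -0.7]
opening: 43.9
grip_force: 0.0
```

Request:
play_rows:
  deltas:
    - [[0.02,0,0,0,0],[0.04,0,0,0,0],[0.06,0,0,0,0],[0.08,0,0,0,0],[0.1,0,0,0,0]]

```text
time_s: 2.28
position: [511.9, 52.4, 51.5]
tcp_rot: [-0.0, 1.0, 0.023, 0.0]
force: [-3.2, 0.8, 1.7]
opening: 44.0
grip_force: 1.7
```

Request:
play_rows:
  deltas:
    - [[0.015,0,0,0,0],[0.03,0,0,0,0],[0.045,0,0,0,0],[0.06,0,0,0,0],[0.075,0,0,0,0]]

```text
time_s: 2.7
position: [522.6, 52.5, 50.3]
tcp_rot: [0.0, 1.0, 0.023, -0.0]
force: [-3.7, -1.2, 5.0]
opening: 44.2
grip_force: 2.5
```

```bash
python3 -c "
from h import *
st();c=robot.read_camera('wrist');cv2.imwrite('pics/w2.png',c['img'][:320]);np.savez('w2.npz',**c)"
```

```text
t 2.7 pos [522.6  52.5  50.3] chuck [-23.7  52.9] F [-3.7 -1.2  5. ] open 44.2
toolx in chuck, deg -0.07 tool z [-0. -0. -1.] q [ 0.04 -0.07  1.7  -0.    1.51  1.56]
```

View pics/w2.png

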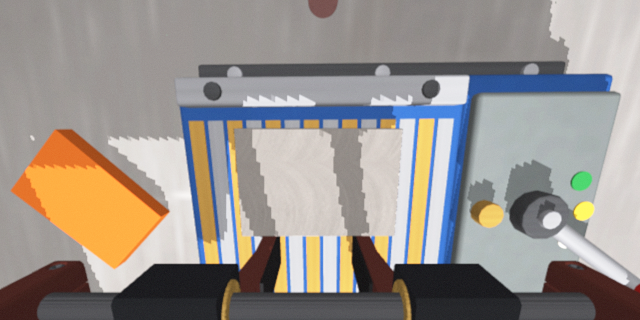

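The blank is square now, with its front edge at row 128 and the bar's foot at about row 105, so a gap of roughly 12 mm remains. Continuing slowly.

Request:
play_rows:
  deltas:
    - [[0.015,0,0,0,0],[0.03,0,0,0,0],[0.045,0,0,0,0],[0.06,0,0,0,0],[0.07,0,0,0,0]]

```text
time_s: 3.17
position: [533.3, 53.1, 50.2]
tcp_rot: [0.0, 1.0, 0.023, 0.0]
force: [-5.3, -0.8, 3.5]
opening: 43.9
grip_force: 2.5
```

Request:
play_rows:
  deltas:
    - [[0.005,0,0,0,0],[0.01,0,0,0,0],[0.015,0,0,0,0],[0.02,0,0,0,0],[0.02,0,0,0,0]]

```text
time_s: 3.58
position: [533.8, 53.1, 50.2]
tcp_rot: [0.0, 1.0, 0.023, -0.003]
force: [-15.2, -0.5, 10.9]
opening: 43.8
grip_force: 7.6
```

```bash
python3 -c "
from h import *
st()"
```

```text
t 3.58 pos [533.8  53.1  50.2] chuck [-12.5  52.9] F [-15.2  -0.5  10.9] open 43.8
toolx in chuck, deg -0.05 tool z [-0.006 -0.001 -1.   ] q [ 0.04 -0.04  1.67 -0.    1.52  1.56]
```

The force rose to 15 N and motion stopped at chuck x -12.5 (expected about -11), so the blank is on the bar. I'll press a touch more, then back off and look.

Request:
play_rows:
  deltas:
    - [[0.01,0,0,0,0],[0.015,0,0,0,0],[0.015,0,0,0,0],[0.015,0,0,0,0],[0.015,0,0,0,0]]

```text
time_s: 4.0
position: [533.9, 53.0, 50.2]
tcp_rot: [0.0, 1.0, 0.023, -0.005]
force: [-23.8, -1.7, 14.7]
opening: 43.6
grip_force: 12.2
```

Request:
play_rows:
  deltas:
    - [[-0.02,0,0,0,0],[-0.06,0,0,0,0],[-0.12,0,0,0,0],[-0.18,0,0,0,0],[-0.2,0,0,0,0]]

```text
time_s: 4.42
position: [507.4, 52.0, 49.9]
tcp_rot: [-0.0, 1.0, 0.023, 0.0]
force: [-0.2, -0.6, -0.1]
opening: 43.8
grip_force: 0.0
```

Request:
play_rows:
  deltas:
    - [[0,0,-0.15,0,0.5],[0,0,-0.3,0,1],[0,0,-0.45,0,1],[0,0,-0.6,0,1],[0,0,-0.6,0,1]]

```text
time_s: 4.83
position: [510.5, 52.1, 145.7]
tcp_rot: [-0.0, 1.0, 0.023, 0.005]
force: [-0.4, 0.2, 0.3]
opening: 14.0
grip_force: 0.0
```

```bash
python3 -c "
from h import *
st();c=robot.read_camera('wrist');cv2.imwrite('pics/w3.png',cv2.resize(c['img'][40:240,200:460],None,fx=3,fy=3,interpolation=cv2.INTER_CUBIC));np.savez('w3.npz',**c)"
```

```text
t 4.83 pos [510.5  52.1 145.7] chuck [-35.9  53.1] F [-0.4  0.2  0.3] open 14.0
toolx in chuck, deg -0.06 tool z [ 0.009  0.    -1.   ] q [ 0.04 -0.15  1.61  0.    1.68  1.56]
```

View pics/w3.png

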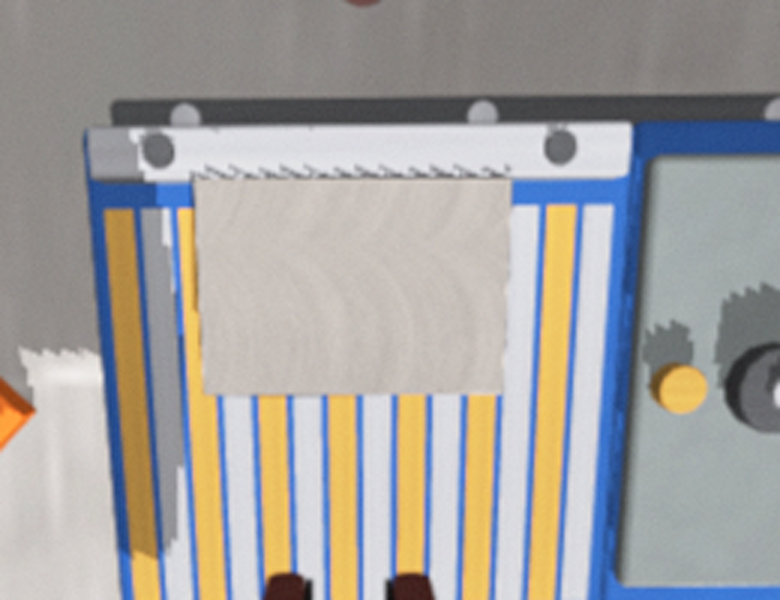

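The blank's back edge lies along the bar's front edge (crop row 180, from 195 to 510), so it is flush, and its centre is near chuck y 53. Now I'll shut the fingers and go in front of the knob.

Request:
play_rows:
  deltas:
    - [[-0.06,0.15,0,0,1],[-0.12,0.35,0,0,1],[-0.2,0.58,0,0,1],[-0.27,0.8,0,0,1],[-0.307,1,0,0,1]]

```text
time_s: 5.3
position: [467.7, -101.3, 138.4]
tcp_rot: [-0.0, 1.0, 0.023, -0.001]
force: [0.4, 0.1, 0.1]
opening: 0.1
grip_force: 0.0
```

Request:
play_rows:
  deltas:
    - [[0,0.2,0,0,1],[0,0.247,0.05,0,1],[0,0.247,0.2,0,1],[0,0.247,0.35,0,1],[0,0.247,0.43,0,1]]

```text
time_s: 5.72
position: [469.2, -136.2, 71.1]
tcp_rot: [-0.001, 1.0, 0.023, -0.002]
force: [-0.5, 0.7, -1.1]
opening: 0.3
grip_force: 0.0
```

```bash
python3 -c "
from h import *
st();c=robot.read_camera('wrist');cv2.imwrite('pics/w4.png',c['img'][:320])"
```

```text
t 5.72 pos [ 469.2 -136.2   71.1] chuck [ -86.  -133.1] F [-0.5  0.7 -1.1] open 0.3
toolx in chuck, deg -0.09 tool z [-0.005  0.002 -1.   ] q [-0.35 -0.18  1.77  0.    1.57  1.17]
```

View pics/w4.png

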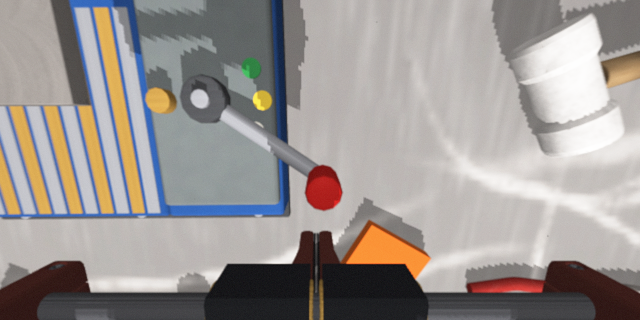

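The shut fingers at about (317,240) stand in front of the knob at (323,188), lined up with it. The lever is still on its white mark. Now I'll push along the arc.

Request:
play_rows:
  deltas:
    - [[0.12,0.013,0,0,1],[0.173,0.04,0,0,1],[0.227,0.063,0,0,1],[0.28,0.083,0,0,1],[0.353,0.1,0,0,1]]

```text
time_s: 6.18
position: [523.2, -150.2, 74.6]
tcp_rot: [0.0, 1.0, 0.023, -0.002]
force: [-1.7, 0.7, 0.1]
opening: -0.1
grip_force: 0.6
```

Request:
play_rows:
  deltas:
    - [[0.08,0.007,0,0,1],[0.16,0,0,0,1],[0.237,-0.02,0,0,1],[0.313,-0.05,0,0,1],[0.38,-0.087,0,0,1]]

```text
time_s: 6.6
position: [581.4, -134.1, 75.7]
tcp_rot: [0.0, 1.0, 0.023, -0.0]
force: [-1.7, -0.9, -0.7]
opening: 0.4
grip_force: 1.0
```

Request:
play_rows:
  deltas:
    - [[0.01,0,0,0,1],[0.02,-0.005,0,0,1],[0.02,-0.005,0,0,1],[0.02,-0.005,0,0,1],[0.02,-0.005,0,0,1]]

```text
time_s: 7.02
position: [581.9, -133.5, 75.6]
tcp_rot: [0.001, 1.0, 0.023, -0.003]
force: [-10.4, -3.4, 2.2]
opening: 0.3
grip_force: 5.2
```

```bash
python3 -c "
from h import *
st();c=robot.read_camera('wrist');cv2.imwrite('pics/w5.png',c['img'][:320])"
```

```text
t 7.02 pos [ 581.9 -133.5   75.6] chuck [  26.8 -135.7] F [-10.4  -3.4   2.2] open 0.3
toolx in chuck, deg -0.08 tool z [-0.005 -0.001 -1.   ] q [-0.28  0.11  1.47 -0.    1.56  1.24]
```

View pics/w5.png

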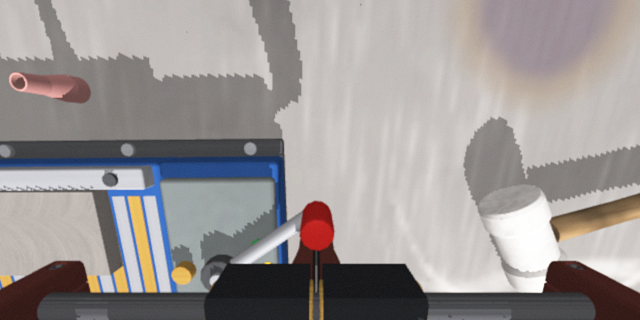

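The knob at (317,225) is hard against its stop, with the arm over the green mark at (258,243), and the push force is 10 N. I'll come away backwards and then up.

Request:
play_rows:
  deltas:
    - [[-0.03,0.02,0,0,1],[-0.1,0.05,0,0,1],[-0.2,0.1,0,0,1],[-0.3,0.1,0,0,1],[-0.33,0.1,0,0,1]]

```text
time_s: 7.48
position: [533.9, -150.5, 76.0]
tcp_rot: [0.0, 1.0, 0.023, 0.0]
force: [-0.1, -0.5, -0.3]
opening: 0.2
grip_force: 0.0
```

Request:
play_rows:
  deltas:
    - [[0,0,-0.15,0,1],[0,0,-0.35,0,1],[0,0,-0.55,0,1],[-0.15,0,-0.75,0,1],[-0.2,0,-0.85,0,1]]

```text
time_s: 7.9
position: [505.2, -151.7, 208.0]
tcp_rot: [0.001, 1.0, 0.023, 0.003]
force: [-0.2, -0.8, 0.4]
opening: 0.4
grip_force: 0.0
```

Request:
play_rows:
  deltas:
    - [[0,-0.15,0,0,1],[0,-0.3,0,0,1],[0,-0.4,0,0,1],[0,-0.4,0,0,1],[0,-0.4,0,0,1]]

```text
time_s: 8.32
position: [502.6, -91.1, 203.6]
tcp_rot: [0.0, 1.0, 0.024, 0.001]
force: [0.2, -0.2, -0.7]
opening: 0.2
grip_force: 0.0
```

```bash
python3 -c "
from h import *
st();c=robot.read_camera('wrist');cv2.imwrite('pics/w6.png',c['img'][:320])"
```

```text
t 8.32 pos [502.6 -91.1 203.6] chuck [-50.4 -89.6] F [ 0.2 -0.2 -0.7] open 0.2
toolx in chuck, deg 0.05 tool z [ 0.001 -0.    -1.   ] q [-0.25 -0.15  1.5   0.    1.79  1.28]
```

View pics/w6.png

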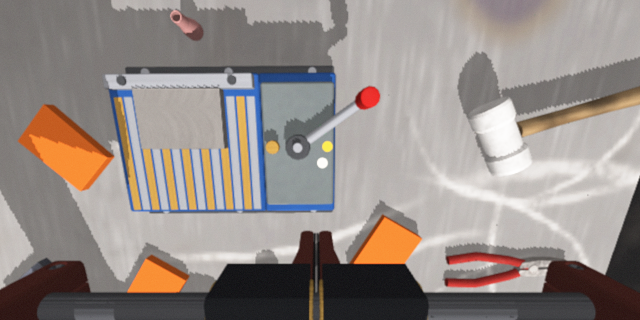

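The arm is clear. The lever stays over the green mark with its knob at (370,97), past yellow (327,146) and white (322,163). The blank is flush against the bar along row 88. Handing in.

```bash
python3 -c "
from bench import robot
print(robot.hand_in())"
```

```text
the job is handed in; nothing more can be done
None
```

The blank is flush against the stop bar, the lever is at its second stop (green mark), the arm is clear, and the job is handed in; no verdict came back.

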